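Set the length stop of a drilling fixture and load the batten

TASK

Set the length stop on the drilling fixture: press the red spring button, slide the tube out and let the button pop fully up through the hole marked by the orange clip. Then slide the wooden batten along its trough until its end rests against the blue stop, and let go. Be gentle: never force the button against the edge of a hole or ram the stop, and leave the other things on the bench where they are.

Things in the scene. Friction and masses are not known exactly. Their poses are not given: they have to be found in the camera images.
- jig: Fixed drilling fixture: a plywood board 210 x 520 mm, 18 mm thick, carrying a square aluminium outer tube and, beside it, a shallow trough. Its y axis runs along tube and trough, z is up; the origin lies on the bench under the board (which reaches from x = -85 to +125 mm)
- outer_tube (a point): On the tube's axis line at the middle of its top face, 66 mm above the bench, at x = +40, y = -60 mm in the jig. Tube 40 mm wide, 210 mm long. Its 4 mm thick top wall has a 16 mm wide slot with four openings on it: a long one at the -y end, where the button stands at the start, and three 23 mm square holes 42 mm apart farther to +y
- trough (a point): Centre of the trough's floor, 18 mm above the bench, at x = -45, y = 0 mm in the jig. The trough is 33 mm wide inside and is 500 mm long; its side walls are 5 mm thick and only 12 mm high
- slide_tube: Inner steel tube that slides along the jig's y axis in the outer tube (about 2 N of friction, 160 mm of travel, growing to +y). It carries the red button and, outside the outer tube's +y end, a blue upright stop plate across the trough. Origin at bench height straight under the button, axes as the jig's
- button (a joint): How far the red spring button is pressed down, in m: 0 = fully up (popped through), 0.009 = bottomed. About 4 N starts it, 8 N bottoms it. Down by more than 3.5 mm it unlocks and the tube can slide; let go between holes it stays 3.5 mm down under the wall, and springs up by itself when within about 1.5 mm of a hole's centre, if nothing holds the stem
- button_top (a point): Centre of the flat top of the red button: a 14 mm square upright stem (sides along the jig's x and y) standing out of the slot, its top 34 mm above the outer tube's top face when up (100 mm above the bench). A 20 mm square shoulder round its foot fills the hole and locks the tube
- stop_face (a point): Point on the -y face of the blue stop plate, over the middle of the trough, 40 mm above the bench; axes as the jig's. The plate is 8 mm thick, its lower edge 33 mm and its upper edge 80 mm above the bench; the face is 205 mm to +y of the button
- clip_orange: Orange plastic clip 14 x 10 x 22 mm (origin at its centre, axes as the jig's) on the +x side of the outer tube, beside one of the three square holes: the wanted one. Stuck on by hand: up to 7 mm off the hole's centre along y. Its top stands 3 mm above the outer tube
- clip_blue: Like the orange clip, blue: marks one of the other holes
- clip_green: Like the orange clip, green: marks one of the other holes
- batten: Loose light-wood batten 30 x 120 x 34 mm (x, y, z), about 80 g, lying in the trough along the jig's y. Origin in the middle of its underside; y points to the stop
- batten_end (a point): On the batten's +y end face, which has to meet the stop, 22 mm above its underside
- chuck_key: Bystander: steel chuck key, 75 mm, lying on the fixture's board behind the tube
- offcut: Bystander: wood offcut 70 x 30 x 34 mm on the bench at the fixture's -y end
- glue: Bystander: glue bottle, 52 mm wide, 140 mm high
- screw_jar: Bystander: jar, 60 mm wide, 70 mm high
- screwdriver: Bystander: screwdriver with red handle
- hammer: Bystander: hammer
- caliper: Bystander: caliper, 170 mm long
Things that resemble listed ones, but are neither listed nor needed, are in the scene too. Leave any black, purple or white look-alike of the batten alone.

How it is judged:
By the outcome, as a careful person would: the job done as asked, in the order asked, and still so for the second after the job is handed in, with the robot touching nothing.
It also fails if it takes over 58 s, if anything falls off the work surface, if the arm or the gripper's body presses on something with over 40 N, if the wrist force passes 120 N, or if a joint passes its speed limit or range.

ROBOT

A 6-joint arm with a two-finger parallel gripper is mounted at the origin on the work surface. World frame = base frame: x ahead of the robot, y to its left, z up, the work surface at z = 0. Lengths are in mm, angles in rad, forces in N, time in s.
With the tool pointing down it reaches from about 350 to 775 mm from the base axis. Payload 7.3 kg.
Tool frame: the origin (TCP) lies at the very end of the fingers, on their centre line; the grasp point (between the pads) lies 19 mm behind it; z points along the fingers, y is the line along which they close (so a half turn about z gives the same grasp; the last joint's range is limited). The gripper opens to 92 mm and grips with 3 to 60 N. Pads are 19 mm wide; open, the fingers measure 130 mm over their backs; the gripper's body (75 mm by 190 mm) begins 47 mm behind the grasp point.
Start: joints at [-1.363, 0.342, 1.524, -0, 1.275, -0.146], TCP at [181.917, -492.495, 226.741] pointing down, gripper open.
Joint ranges: [-2.53, 2.53], [-0.77, 2.02], [0.04, 2.7], [-1, 4.14], [0.28, 2.66], [-3.11, 3.11]. Speed limits (rad/s): [2.57, 2.57, 3.14, 3.14, 3.14, 3.14].

INTERFACE

Orientations are given as [roll, pitch, yaw] about the fixed x, y, z axes, in that order (R = Rz(yaw) Ry(pitch) Rx(roll)).
In Python, from plant import get_obs, vision, workorder gives the robot as it stands.
- The arm moves only by the shell command python3 -m pendant 'ROWS' [OPENING]. ROWS is a JSON object of lists of equal length, an entry for each row: "dp": the shift along the tool's x, y, z in m, a list of three; "rotation": the turn, a rotation vector about the tool's x, y, z in rad, a list of three. A call has 1 to 8 rows; each row is the pose to reach, as a shift and turn from the pose commanded when the call began, along the tool's axes at that moment; what a row does not reach only later rows make up. A row lasts 1/8 s, in which the tool goes at most 62.5 mm and 10.7 degrees, less where a joint would pass 70% of its speed; a pose out of reach is approached as far as the arm can. A call with a gripper value outside its range is refused whole. OPENING is the finger opening in m, from 0 to 0.0918, set as the call begins (- or left out, the last holds). The fingers move at their own pace and stop on an object; the grip force is fixed at half the most. Time passes only in rows, so rows that repeat a pose let the fingers close. It gives the time, the measured TCP pose, the force, the opening and the grip force at its end, in the units of the state.
- get_obs(): the state, without advancing time (a new reading comes with each control period).
- vision.capture(name): name is "side" or "top" or "wrist"; returns a dict with "pixels" (480x640x3 uint8, red, green, blue), "vfov" (degrees; the focal length in pixels is half the picture's height over the tangent of half this angle, whatever the lens; pixels are square), "cx", "cy" (the principal point, pixels), "pose" (4x4, takes a point from camera to world coordinates); the wrist camera has in their place "T_tool_cam" (4x4, takes a point from camera to tool coordinates, whose origin is the TCP and whose axes are the flange's). Camera axes: x right, y up, looking along -z (the intrinsics and any distortion apply to the point x, -y, -z); pixel columns grow to the right and rows downward; lengths in mm; the calibration is good to about 2 mm. The wrist camera is an equidistant fisheye: a pixel r from the principal point sees the ray r / f radians off the axis. A picture is of the moment at which its call begins: read the wrist's pose just before it. There is no depth.
- workorder.close_job(): hands the job in; it is judged then, once.
The state is a dict: "time": time; "joint_positions": joint angles; "dq": joint speeds; "tau": joint torques, N m; "tool_pos": TCP position; "tcp_rot": TCP orientation; "contact_force": force on the tool from outside, world axes, zero at the start; "moment": the same for the moment, N m; "grip_width": finger opening in mm; "finger_force": force on a finger pad.
Only numpy, scipy, OpenCV 4.12 (cv2) and the standard library are available. Lean on these libraries where they do the work, as an engineer would, in place of code of your own. Each camera call takes 0.05 s, during which the arm holds its last target. There are 200 camera calls.

## Working session

There is one attempt and no reset: what is moved stays moved. The work goes in short steps, Python scripts to look and compute and a shell command to move; the robot and the scene stay as the last step left them, time stands still between calls to the robot, and variables do not carry over. Pictures are saved under pics/ and viewed, at most 10 in all, crops included, and the job is handed in when it is done.

```bash
ls; mkdir -p pics
cat > h.py <<'E'
import numpy as np, cv2
from plant import get_obs, vision, workorder
from scipy.spatial.transform import Rotation as R
def cap(n):
    o=get_obs(); d=vision.capture(n); d['name']=n
    if n=='wrist':
        T=np.eye(4); T[:3,:3]=R.from_euler('xyz',o['tcp_rot']).as_matrix(); T[:3,3]=o['tool_pos']; d['pose']=T@d['T_tool_cam']
    return d
def ray(d,u,v):
    f=240/np.tan(np.radians(d['vfov'])/2); x=(u-d['cx']); y=(v-d['cy'])
    if d['name']=='wrist':
        r=np.hypot(x,y)+1e-9; t=r/f; c=np.array([x/r*np.sin(t),-y/r*np.sin(t),-np.cos(t)])
    else: c=np.array([x/f,-y/f,-1.])
    P=np.array(d['pose']); w=P[:3,:3]@c; return P[:3,3],w/np.linalg.norm(w)
def onz(d,u,v,z):
    o,w=ray(d,u,v); return o+w*(z-o[2])/w[2]
def two(d1,p1,d2,p2):
    a,u=ray(d1,*p1); b,w=ray(d2,*p2)
    s=np.linalg.lstsq(np.c_[u,-w],b-a,rcond=None)[0]; A=a+u*s[0];B=b+w*s[1]
    return (A+B)/2,np.linalg.norm(A-B)
def save(d,fn): cv2.imwrite('pics/'+fn,d['pixels'][:,:,::-1])
E
python3 - <<'E'
from h import *
import pickle
for n in ('side','top','wrist'):
    d=cap(n); save(d,n+'1.png'); pickle.dump(d,open(n+'.pkl','wb'))
    print(n,{k:v for k,v in d.items() if k!='pixels'})
E
```

```text
pics
side {'vfov': 52.5183999287949, 'cx': 321.1610097510857, 'cy': 231.02109506221495, 'pose': array([[-9.29653739e-01,  2.19093649e-01, -2.96212590e-01,
         1.84838996e+02],
       [-3.68231159e-01, -5.25821560e-01,  7.66757785e-01,
         9.62032136e+02],
       [ 1.22367949e-02,  8.21893947e-01,  5.69509088e-01,
         8.31746547e+02],
       [ 0.00000000e+00,  0.00000000e+00,  0.00000000e+00,
         1.00000000e+00]]), 'name': 'side'}
top {'vfov': 44.171829832422745, 'cx': 324.75980726961257, 'cy': 222.4666168447239, 'pose': array([[-1.99974554e-02,  9.90585100e-01, -1.35429917e-01,
         2.99311820e+02],
       [-9.99780664e-01, -1.89696410e-02,  8.87562818e-03,
        -2.84809621e+01],
       [ 6.22300812e-03,  1.35577702e-01,  9.90747173e-01,
         1.97452150e+03],
       [ 0.00000000e+00,  0.00000000e+00,  0.00000000e+00,
         1.00000000e+00]]), 'name': 'top'}
wrist {'vfov': 65.70646984690485, 'cx': 323.03372206488075, 'cy': 243.78137975436155, 'T_tool_cam': array([[ 5.14166794e-04,  9.51475670e-01,  3.07723554e-01,
         8.30522840e+01],
       [ 9.99999551e-01, -2.44298463e-04, -9.15505217e-04,
         5.75492651e-01],
       [-7.95904548e-04,  3.07723887e-01, -9.51475368e-01,
        -1.57893565e+02],
       [ 0.00000000e+00,  0.00000000e+00,  0.00000000e+00,
         1.00000000e+00]]), 'name': 'wrist', 'pose': array([[ 3.46954685e-01,  8.92369119e-01,  2.88617051e-01,
         2.59999282e+02],
       [-9.37881741e-01,  3.30293244e-01,  1.06227173e-01,
        -4.64093644e+02],
       [-5.34413661e-04, -3.07544678e-01,  9.51533492e-01,
         3.84029903e+02],
       [ 0.00000000e+00,  0.00000000e+00,  0.00000000e+00,
         1.00000000e+00]])}
```

View pics/top1.png

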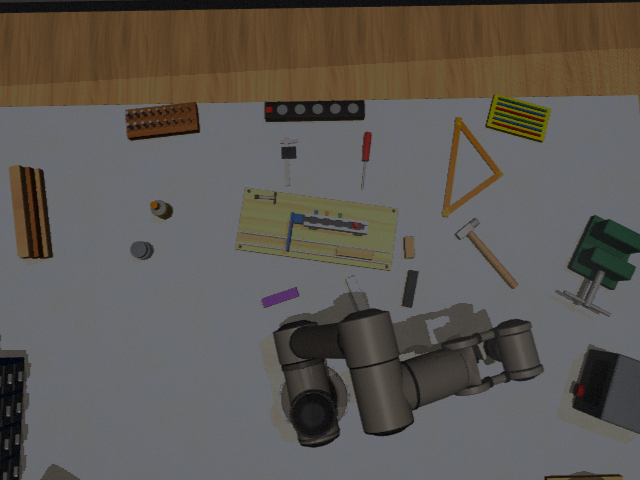

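View pics/side1.png

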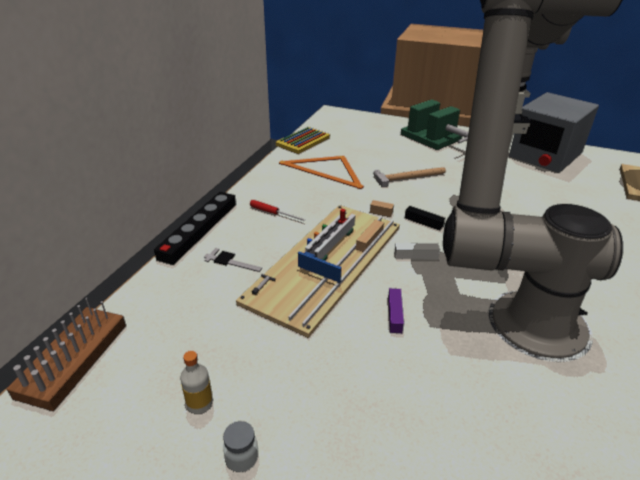

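Top view: board with corners (247,188), (398,207), (388,270), (235,250), red button (356,226), blue stop (290,232), clips near (317..341,213), batten in the trough (355,253). The stop end points to the left, which is world +y. Batten look-alikes are black (411,289), purple (281,297) and white (352,288), all off the fixture. The offcut (409,247) is also on the bench. The batten meant is the light-wood one in the trough.

Run:
```python
from h import *
import pickle
t=pickle.load(open('top.pkl','rb')); s=pickle.load(open('side.pkl','rb'))
a=t['pixels'][175:285,225:425,::-1]; b=s['pixels'][200:335,235:405,::-1]
a=cv2.resize(a,None,fx=4,fy=4,interpolation=2)[:, :800]; b=cv2.resize(b,(0,0),fx=4,fy=4,interpolation=2)
cv2.imwrite('pics/c_top.png',a); cv2.imwrite('pics/c_side.png',b)
for p in [(247,188),(398,207),(388,270),(235,250)]: print(onz(t,*p,18).round(1))
for p,z in [((356,226),100),((290,232),80),((355,253),52),((317,212),69),((327,213),69),((340,215),69)]: print(p,onz(t,*p,z).round(1))
```

```text
[688.7 213.1  18. ]
[ 614.4 -292.6   18. ]
[ 404.2 -251.8   18. ]
[480.4 253.3  18. ]
(356, 226) [ 542.2 -144.9  100. ]
(290, 232) [529.4  67.2  80. ]
(355, 253) [ 459.8 -142.2   52. ]
(317, 212) [594.7 -21.   69. ]
(327, 213) [590.8 -53.5  69. ]
(340, 215) [583.4 -95.7  69. ]
```

View pics/c_top.png

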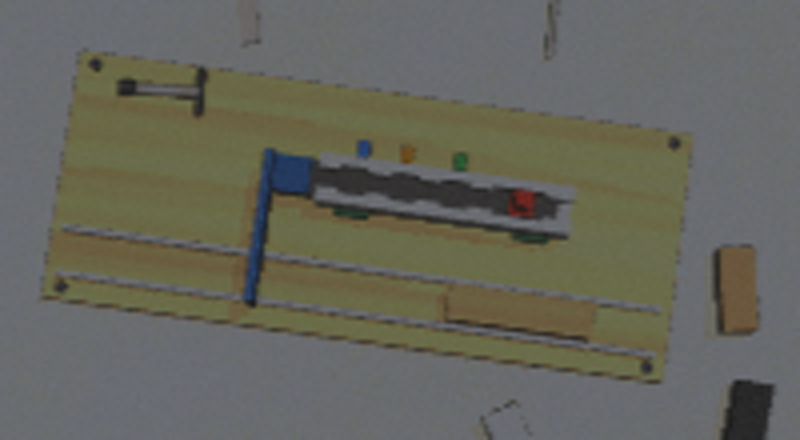

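View pics/c_side.png

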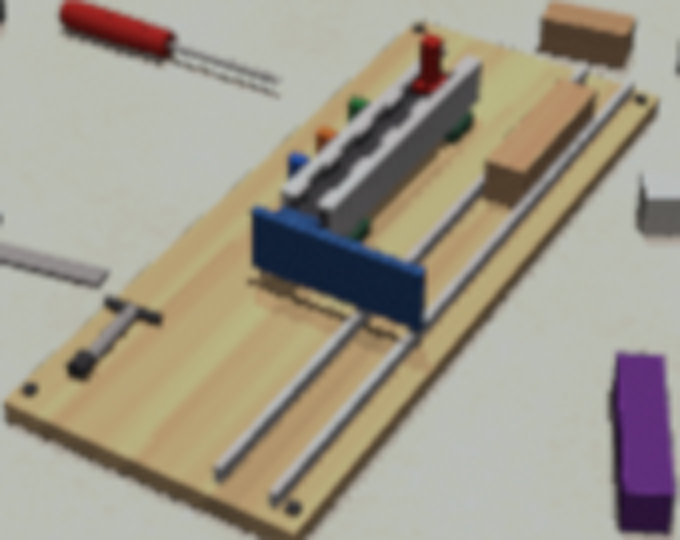

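Orange clip in the top crop is at (407,153), between blue (364,148) and green (460,161), so it marks the middle hole. The red stem (522,203) stands in the long opening at the right, and the light-wood batten lies in the trough at (520,315). I'll move the wrist camera over the tube.

```bash
cat >> h.py <<'E'
def rel(target,yaw_y=None):
    "tool-frame shift (m) to world target (mm); yaw_y: wanted world direction of tool y -> turn about tool z"
    o=get_obs(); M=R.from_euler('xyz',o['tcp_rot']).as_matrix()
    print('shift m',(M.T@(np.array(target)-o['tool_pos'])/1000).round(4))
    if yaw_y is not None:
        yy=np.array([*yaw_y,0.]); zz=np.array([0,0,-1.]); W=np.c_[np.cross(yy,zz),yy,zz]
        print('rotvec',R.from_matrix(M.T@W).as_rotvec().round(4))
E
python3 - <<'E'
from h import *
print(get_obs()['tcp_rot'])
rel([489,-92,150],(-.1454,-.9894))
E
```

```text
[-3.14046675e+00 -1.62005943e-04  3.53799739e-01]
shift m [ 0.4268 -0.2689  0.0766]
rotvec [-1.100e-03  1.000e-04  4.997e-01]
```

```bash
python3 -m pendant '{"dp":[[0.05,-0.03,0.01],[0.1,-0.063,0.02],[0.15,-0.095,0.03],[0.2,-0.126,0.04],[0.25,-0.158,0.05],[0.3,-0.189,0.055],[0.35,-0.22,0.06],[0.4,-0.252,0.07]],"rotation":[[0,0,0.06],[0,0,0.12],[0,0,0.19],[0,0,0.25],[0,0,0.31],[0,0,0.37],[0,0,0.44],[0,0,0.5]]}' -
python3 - <<'E'
from h import *
rel([489,-92,150],(-.1454,-.9894))
E
```

```text
time: 1.15
tool_pos: [471.0, -116.0, 156.7]
tcp_rot: [3.141, -0.001, -0.148]
contact_force: [0.4, -0.4, -0.1]
grip_width: 91.8
finger_force: 0.0
shift m [ 0.0142 -0.0264  0.0067]
rotvec [ 0.0005 -0.001  -0.0024]
```

```bash
python3 -m pendant '{"dp":[[0.007,-0.013,0.003],[0.014,-0.026,0.007],[0.014,-0.026,0.007]],"rotation":[[0,0,0],[0,0,0],[0,0,0]]}'
python3 - <<'E'
from h import *
import pickle
d=cap('wrist'); save(d,'w2.png'); pickle.dump(d,open('w2.pkl','wb')); print(d['pose'].round(3))
E
```

```text
time: 1.52
tool_pos: [487.3, -94.0, 149.4]
tcp_rot: [3.141, 0.001, -0.146]
contact_force: [0.3, 0.9, 0.7]
grip_width: 91.9
finger_force: 0.0
[[-1.45000e-01  9.41000e-01  3.05000e-01  5.69810e+02]
 [-9.89000e-01 -1.38000e-01 -4.40000e-02 -1.06920e+02]
 [ 1.00000e-03 -3.08000e-01  9.51000e-01  3.07249e+02]
 [ 0.00000e+00  0.00000e+00  0.00000e+00  1.00000e+00]]
```

View pics/w2.png

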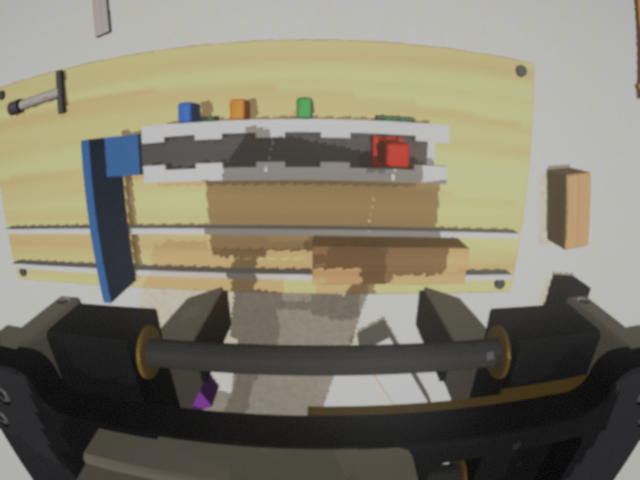

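Wrist view: red stem top (397,153), orange clip (239,109) between blue (189,112) and green (304,107), tube with dark slot from (140,150) to (430,150), batten (390,260). Next I'll rectify the tube's top plane (z=66) along the tube and read the hole edges.

```bash
cat >> h.py <<'E'
def proj(d,P):
    T=np.linalg.inv(np.array(d['pose'])); c=np.atleast_2d(P)@T[:3,:3].T+T[:3,3]
    f=240/np.tan(np.radians(d['vfov'])/2); x,y,z=c[:,0],-c[:,1],-c[:,2]
    r=np.hypot(x,y); k=f*np.arctan2(r,z)/r if d['name']=='wrist' else f/z
    return np.c_[d['cx']+k*x,d['cy']+k*y]
th=-.146; JX=np.array([np.cos(th),np.sin(th),0]); JY=np.array([-np.sin(th),np.cos(th),0])
def rect(d,o,xs,ys,z):
    "resample plane z; rows: jig x (descending given), cols: jig y, relative to world o"
    X,Y=np.meshgrid(xs,ys,indexing='ij'); P=o+X[...,None]*JX+Y[...,None]*JY; P[...,2]=z
    m=proj(d,P.reshape(-1,3)).reshape(*X.shape,2).astype(np.float32)
    return cv2.remap(d['pixels'],m[...,0],m[...,1],1)
def comp(d,lo,hi,roi=None,amin=8):
    h=cv2.cvtColor(d['pixels'],cv2.COLOR_RGB2HSV); m=cv2.inRange(h,lo,hi)
    n,_,st,ce=cv2.connectedComponentsWithStats(m)
    return [(st[i].tolist(),ce[i].round(1).tolist()) for i in range(1,n) if st[i][4]>=amin and (roi is None or roi[0]<ce[i][0]<roi[1] and roi[2]<ce[i][1]<roi[3])]
E
python3 - <<'E'
from h import *
import pickle
d=pickle.load(open('w2.pkl','rb'))
o=onz(d,397,153,100); print('button top',o.round(1)); o[2]=0
xs=np.arange(40,-40,-.25); ys=np.arange(180,-40,-.25)  # +y left
im=rect(d,o,xs,ys,66.); im2=im[:,:,::-1].copy()
for k in range(0,len(ys),40): cv2.line(im2,(k,0),(k,4),(0,0,0),1)
for k in range(0,len(xs),40): cv2.line(im2,(0,k),(6,k),(0,0,0),1)
cv2.imwrite('pics/rect.png',cv2.resize(im2,(800,int(800*len(xs)/len(ys)))))
g=im.astype(float).mean(2)
for x in (14,12,10,9,-9,-10,-12,-14):
    row=np.convolve(g[np.argmin(abs(xs-x))],np.ones(5)/5,'same'); dg=np.diff(row)
    e=[(round(ys[i],1),round(dg[i],1)) for i in range(2,len(dg)-2) if abs(dg[i])>4 and abs(dg[i])==max(abs(dg[max(0,i-12):i+13]))]
    print(x,e)
c=g[:,300:330].mean(1); print([(round(xs[i],1),int(c[i])) for i in range(0,len(xs),6)])
print('orange',comp(d,(5,150,100),(18,255,255),(200,280,80,130)),'red',comp(d,(0,150,150),(4,255,255),(350,440,120,180)))
E
```

```text
button top [ 550.3 -146.2  100. ]
14 [(np.float64(168.2), np.float64(12.6)), (np.float64(92.0), np.float64(-6.2)), (np.float64(80.8), np.float64(4.4))]
12 [(np.float64(168.2), np.float64(12.4)), (np.float64(150.0), np.float64(-4.8)), (np.float64(127.5), np.float64(4.5)), (np.float64(91.5), np.float64(-4.7)), (np.float64(76.2), np.float64(5.9))]
10 [(np.float64(168.2), np.float64(13.5)), (np.float64(149.8), np.float64(-13.1)), (np.float64(127.5), np.float64(12.1)), (np.float64(107.8), np.float64(-13.2)), (np.float64(85.5), np.float64(8.9)), (np.float64(75.8), np.float64(6.6)), (np.float64(66.0), np.float64(-11.6)), (np.float64(43.5), np.float64(11.0)), (np.float64(24.2), np.float64(-8.3)), (np.float64(-18.5), np.float64(5.4))]
9 [(np.float64(168.2), np.float64(10.6)), (np.float64(149.8), np.float64(-10.3)), (np.float64(127.5), np.float64(9.9)), (np.float64(108.0), np.float64(-11.3)), (np.float64(85.5), np.float64(8.1)), (np.float64(75.8), np.float64(6.1)), (np.float64(66.0), np.float64(-13.3)), (np.float64(43.5), np.float64(12.4)), (np.float64(24.2), np.float64(-10.9)), (np.float64(-1
[... 2133 characters left out ...]
-12.5), 130), (np.float64(-14.0), 134), (np.float64(-15.5), 133), (np.float64(-17.0), 132), (np.float64(-18.5), 133), (np.float64(-20.0), 116), (np.float64(-21.5), 98), (np.float64(-23.0), 107), (np.float64(-24.5), 116), (np.float64(-26.0), 119), (np.float64(-27.5), 120), (np.float64(-29.0), 121), (np.float64(-30.5), 122), (np.float64(-32.0), 123), (np.float64(-33.5), 122), (np.float64(-35.0), 122), (np.float64(-36.5), 122), (np.float64(-38.0), 122), (np.float64(-39.5), 122)]
orange [([231, 100, 16, 19, 235], [237.7, 108.7])] red [([373, 136, 6, 20, 71], [375.0, 144.5]), ([387, 137, 8, 2, 15], [390.3, 137.5]), ([398, 138, 4, 4, 13], [399.8, 139.5]), ([387, 144, 22, 23, 476], [397.6, 154.7])]
```

View pics/rect.png

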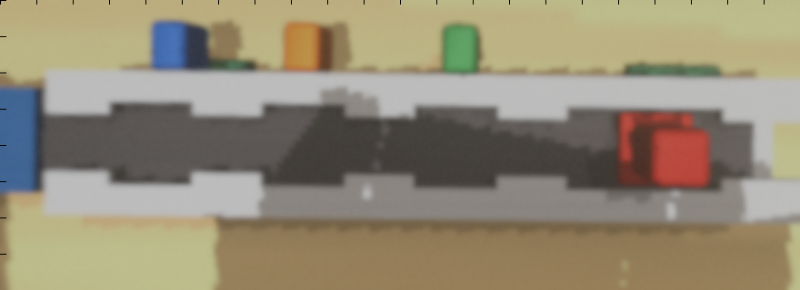

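The middle hole spans y = 85.5 to 108.0 mm from the button, centre 96.8. The orange clip at rectified column 303 gives 96.7, so that is the wanted hole; blue is at 133.5 and green at 53.5. I'll refine the axis angle and the button height using two views.

Run:
```python
from h import *
import pickle
d=pickle.load(open('w2.pkl','rb')); t=pickle.load(open('top.pkl','rb'));s=pickle.load(open('side.pkl','rb'))
o=onz(d,398,155.5,100); print('button@100',o.round(1)); 
print('red side',comp(s,(0,150,80),(6,255,255),(320,360,190,240)),'red top',comp(t,(0,150,60),(6,255,255),(340,370,210,240)))
print('tri side top-centre',[np.round(x,1) for x in two(d,(398,155.5),s,(235+432/4,200+42/4))])
o[2]=0
xs=np.arange(40,-40,-.25); ys=np.arange(165,-40,-.5)
g=rect(d,o,xs,ys,66.).astype(float).mean(2)
for lo,hi,sg in ((15,26,1),(-26,-15,-1)):
    sel=(xs>lo)&(xs<hi); dg=sg*np.diff(g[sel],axis=0); e=xs[sel][:-1][dg.argmax(0)]-.12
    k=(ys<160)&(ys>-20); 
    p=np.polyfit(ys[k],e[k],1); r=abs(e[k]-np.polyval(p,ys[k])); k2=np.where(k)[0][r<1]; p=np.polyfit(ys[k2],e[k2],1); print(p,len(k2))
# batten corners top, wrist
print('batten: side crop corners', end=' ')
w=[(314,247),(467,247),(314,237),(467,240)]
for p in w: print(onz(d,*p,52).round(1))
```

```text
button@100 [ 548.8 -146.6  100. ]
red side [([341, 209, 4, 3, 11], [342.4, 210.1]), ([338, 219, 8, 4, 14], [341.5, 220.6])] red top [([352, 223, 7, 6, 25], [355.3, 225.4])]
tri side top-centre [array([ 548.3, -147.5,   95.7]), np.float64(0.3)]
[1.3075323e-02 2.0377680e+01] 359
[ 1.22171042e-02 -1.98519382e+01] 359
batten: side crop corners [486.5 -88.4  52. ]
[ 469.5 -203.5   52. ]
[494.  -89.6  52. ]
[ 475.2 -203.6   52. ]
```

```bash
sed -i 's/^th=-.146/th=-.1586/' h.py
python3 - <<'E'
from h import *
rel([549,-146.6,130],-JY[:2]); rel([549,-146.6,80])
E
```

```text
shift m [0.0688 0.0425 0.0196]
rotvec [0.0003 0.0005 0.0121]
shift m [0.0689 0.0424 0.0696]
```

```bash
python3 -m pendant '{"dp":[[0.035,0.021,0.01],[0.069,0.0425,0.02],[0.069,0.0425,0.02],[0.069,0.0425,0.045],[0.069,0.0425,0.06],[0.069,0.0425,0.069],[0.069,0.0425,0.069]],"rotation":[[0,0,0.006],[0,0,0.012],[0,0,0.012],[0,0,0.012],[0,0,0.012],[0,0,0.012],[0,0,0.012]]}' 0.05
python3 - <<'E'
from h import *
d=cap('wrist'); save(d,'w3.png')
rel([549,-146.6,80],-JY[:2])
E
```

```text
time: 2.45
tool_pos: [549.1, -145.8, 80.5]
tcp_rot: [-3.141, 0.001, -0.158]
contact_force: [-0.3, 0.2, 1.2]
grip_width: 50.1
finger_force: 0.0
shift m [-0.0005  0.0007  0.0011]
rotvec [ 0.0002 -0.0003  0.0004]
```

View pics/w3.png

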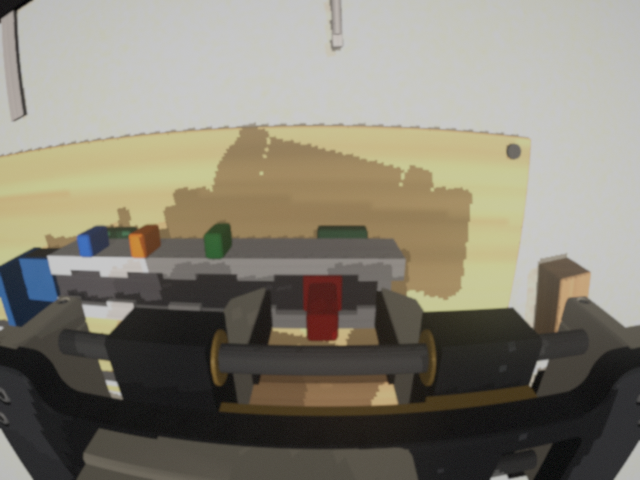

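The red stem (305–341, 278–338) stands centred between the fingers (inner faces about 268 and 383). I'll close on it.

```bash
python3 -m pendant '{"dp":[[0,0,0],[0,0,0],[0,0,0],[0,0,0],[0,0,0],[0,0,0]],"rotation":[[0,0,0],[0,0,0],[0,0,0],[0,0,0],[0,0,0],[0,0,0]]}' 0.008
```

```text
time: 3.25
tool_pos: [549.6, -145.9, 80.8]
tcp_rot: [3.142, -0.0, -0.158]
contact_force: [-0.2, 0.5, 0.9]
grip_width: 13.9
finger_force: 30.0
```

```bash
python3 -m pendant '{"dp":[[0,0,0.002],[0,0,0.004],[0,0,0.0065],[0,0,0.0065],[0,0,0.0065]],"rotation":[[0,0,0],[0,0,0],[0,0,0],[0,0,0],[0,0,0]]}'
```

```text
time: 3.88
tool_pos: [549.7, -145.9, 74.6]
tcp_rot: [3.141, -0.0, -0.158]
contact_force: [-1.7, 0.2, 6.4]
grip_width: 13.9
finger_force: 30.0
```

```bash
python3 -m pendant '{"dp":[[0,-0.005,0],[0,-0.018,0],[0,-0.033,0],[0,-0.048,0],[0,-0.063,0],[0,-0.078,0],[0,-0.088,0],[0,-0.094,0]],"rotation":[[0,0,0],[0,0,0],[0,0,0],[0,0,0],[0,0,0],[0,0,0],[0,0,0],[0,0,0]]}'
python3 -m pendant '{"dp":[[0,-0.0026,0],[0,-0.0026,0],[0,-0.0026,0]],"rotation":[[0,0,0],[0,0,0],[0,0,0]]}'
python3 - <<'E'
from h import *
import pickle
d=cap('wrist'); save(d,'w4.png'); pickle.dump(d,open('w4.pkl','wb'))
o=get_obs(); print(o['tool_pos'],o['contact_force'],(np.array(o['tool_pos'])-[549.7,-145.9,0])@JY)
E
```

```text
time: 4.88
tool_pos: [564.5, -53.2, 74.7]
tcp_rot: [3.141, -0.001, -0.158]
contact_force: [-2.8, -2.2, 7.3]
grip_width: 13.7
finger_force: 30.0
time: 5.25
tool_pos: [564.9, -50.6, 74.7]
tcp_rot: [3.141, -0.001, -0.158]
contact_force: [-1.8, 1.3, 6.5]
grip_width: 13.6
finger_force: 30.0
[564.9303563  -50.56684106  74.65567841] [-1.51083171  2.10794012  5.94571656] 96.54208743662778
```

View pics/w4.png

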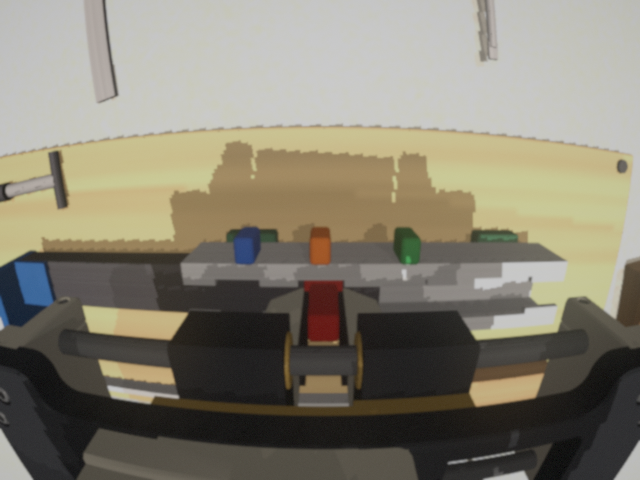

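The stem (303–341, 282–340) is level with the orange clip (320,245) and the blue stop has moved out with it. I'll let go and check whether it popped up.

```bash
python3 -m pendant '{"dp":[[0,0,0],[0,0,0],[0,0,0],[0,0,0],[0,0,-0.03],[-0.01,0,-0.075],[-0.07,0,-0.075],[-0.07,0,-0.075]],"rotation":[[0,0,0],[0,0,0],[0,0,0],[0,0,0],[0,0,0],[0,0,0],[0,0,0],[0,0,0]]}' 0.05
python3 - <<'E'
from h import *
import pickle
d=cap('wrist'); save(d,'w5.png'); pickle.dump(d,open('w5.pkl','wb'));s=cap('side');pickle.dump(s,open('s5.pkl','wb'))
print(get_obs()['tool_pos'])
print(comp(d,(0,140,60),(6,255,255),None,20))
b=s['pixels'][180:330,235:405,::-1]
a=d['pixels'][60:260,100:500,::-1]
b=cv2.resize(b,(0,0),fx=2.6,fy=2.6,interpolation=2);a=cv2.resize(a,(450,225));a=np.vstack([a,np.zeros((b.shape[0]-225,450,3),np.uint8)]) 
cv2.imwrite('pics/c5.png',np.hstack([a[:,:358] if 0 else cv2.resize(a,(350,b.shape[0])),b]))
E
```

```text
time: 6.3
tool_pos: [490.2, -38.1, 148.3]
tcp_rot: [-3.141, 0.007, -0.158]
contact_force: [0.3, -1.2, 1.0]
grip_width: 49.7
finger_force: 0.0
[495.81018029 -39.54630487 149.64812097]
[([309, 123, 31, 30, 868], [324.1, 137.7])]
```

View pics/w5.png

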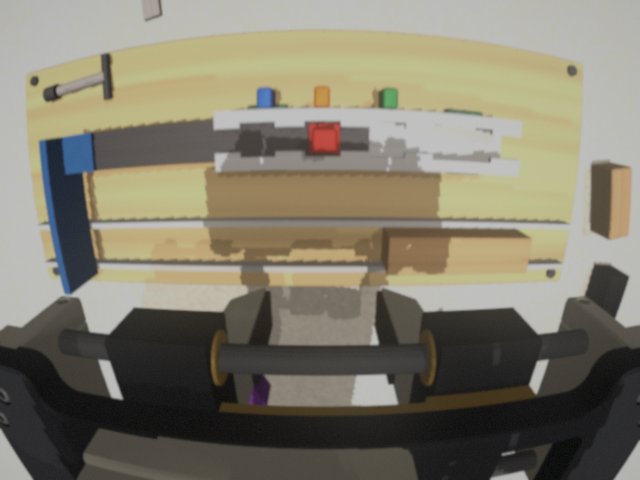

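The red stem top (324,138) sits in line with the orange clip (321,97), and the batten is free in the trough. A 3.5 mm height difference is too small to see here. I'll feel for the stem top with closed fingers, since it should be at 100 mm if popped and 96.5 mm if not.

```bash
python3 -m pendant '{"dp":[[0,0,0],[0,0,0],[0,0,0],[0,0,0]],"rotation":[[0,0,0],[0,0,0],[0,0,0],[0,0,0]]}' 0.0
python3 - <<'E'
from h import *
rel([564.9,-50.6,98.6],-JY[:2])
E
```

```text
time: 6.9
tool_pos: [495.8, -39.6, 149.0]
tcp_rot: [3.142, 0.0, -0.158]
contact_force: [-0.0, 0.5, 0.4]
grip_width: 14.5
finger_force: 0.0
shift m [0.07   0.     0.0504]
rotvec [0.0001 0.0002 0.0004]
```

```bash
python3 -m pendant '{"dp":[[0.035,0,0],[0.07,0,0.02],[0.07,0,0.04],[0.07,0,0.046],[0.07,0,0.046],[0.07,0,0.046]],"rotation":[[0,0,0],[0,0,0],[0,0,0],[0,0,0],[0,0,0],[0,0,0]]}'
python3 -m pendant '{"dp":[[0,0,0.002],[0,0,0.0035],[0,0,0.0045],[0,0,0.0045],[0,0,0.0045]],"rotation":[[0,0,0],[0,0,0],[0,0,0],[0,0,0],[0,0,0]]}'
```

```text
time: 7.65
tool_pos: [565.1, -50.6, 104.2]
tcp_rot: [3.141, -0.002, -0.158]
contact_force: [0.1, 0.1, 0.1]
grip_width: 0.0
finger_force: 0.0
time: 8.28
tool_pos: [564.9, -50.6, 99.0]
tcp_rot: [3.141, -0.001, -0.158]
contact_force: [-0.4, 0.3, 4.8]
grip_width: 0.9
finger_force: 2.2
```

Contact force is 4.8 N at 99 mm, so the stem top stands at 100 mm and the button is popped fully up. I'll lift off and measure the batten's ends and the stop.

```bash
python3 -m pendant '{"dp":[[0,0,-0.01],[0,0,-0.05],[-0.06,0.05,-0.05],[-0.09,0.09,-0.05],[-0.09,0.09,-0.05],[-0.09,0.09,-0.05]],"rotation":[[0,0,0],[0,0,0],[0,0,0],[0,0,0],[0,0,0],[0,0,0]]}'
python3 - <<'E'
from h import *
import pickle
d=cap('wrist'); pickle.dump(d,open('w6.pkl','wb')); save(d,'w6.png')
w2=pickle.load(open('w2.pkl','rb'));w5=pickle.load(open('w5.pkl','rb'))
b0=np.array([465.4,-133.2,0])
xs=np.arange(45,-45,-.25); ys=np.arange(290,-110,-.5)
A=[rect(q,b0,xs,ys,z)[:,:,::-1] for q,z in ((w2,52.),(w5,52.),(d,52.))]
for a in A:
    for k in range(0,len(ys),40): cv2.line(a:=a,(k,0),(k,6),(0,0,0),1)
a0=[np.ascontiguousarray(x) for x in A]
im=np.vstack([cv2.resize(x,(800,190)) for x in a0])
for k in range(0,800,40): cv2.line(im,(k,0),(k,569),(0,0,0) if k%100==0 else (90,90,90),1) if k%200==180 else None
cv2.imwrite('pics/rb.png',im)
E
```

```text
time: 9.02
tool_pos: [462.1, -125.5, 149.2]
tcp_rot: [3.142, -0.001, -0.159]
contact_force: [-0.8, -0.4, -0.3]
grip_width: 0.5
finger_force: 0.0Traceback (most recent call last):
  File "<stdin>", line 9, in <module>
cv2.error: OpenCV(4.12.0) :-1: error: (-5:Bad argument) in function 'line'
> Overload resolution failed:
>  - Layout of the output array img is incompatible with cv::Mat
>  - Expected Ptr<cv::UMat> for argument 'img'
```

Run:
```python
from h import *
import pickle
b0=np.array([465.4,-133.2,0])
ys=np.arange(290,-110,-.5)
def edges(g,ax,th=3):
    g=np.convolve(g,np.ones(5)/5,'same'); dg=np.diff(g)
    return [(float(ax[i]),round(dg[i],1),int(g[i])) for i in range(3,len(dg)-3) if abs(dg[i])>th and abs(dg[i])==max(abs(dg[max(3,i-8):i+9]))]
for n in ('w2','w5','w6'):
    d=pickle.load(open(n+'.pkl','rb'))
    px=d['pixels']
    yy=ys[[0<=p[0]<640 for p in proj(d,np.array([b0+y*JY+[0,0,52] for y in ys]))]]
    xs=np.arange(6,-6,-1.)
    q=rect(d,b0,xs,yy,52.).astype(float); print(n,'y',edges(q.mean((0,2)),yy))
    x2=np.arange(45,-45,-.5); print('   x @y=10',edges(rect(d,b0,x2,np.arange(25,-5,-2.),52.).astype(float).mean((1,2)),x2))
    for z in (33.,80.):
        q=rect(d,b0,np.arange(30,15,-1.),yy,z).astype(float); bl=q[...,2]-q[...,0]; print('   blue',z,edges(bl.mean(0),yy,6))
```

```text
w2 y [(233.0, np.float64(-6.4), 127), (225.0, np.float64(-7.4), 81), (195.0, np.float64(9.3), 79), (186.5, np.float64(5.8), 126), (108.5, np.float64(-5.1), 117), (90.5, np.float64(6.9), 114), (49.0, np.float64(-6.4), 123), (-52.5, np.float64(7.0), 130)]
   x @y=10 [(23.0, np.float64(-10.2), 112), (-1.5, np.float64(4.2), 97), (-23.0, np.float64(4.5), 128)]
   blue 33.0 [(247.5, np.float64(14.9), 14), (238.0, np.float64(-9.1), 46)]
   blue 80.0 [(212.0, np.float64(21.9), 10), (204.5, np.float64(-10.3), 47), (178.5, np.float64(-10.8), -15), (-97.0, np.float64(7.6), -34)]
w5 y [(288.0, np.float64(11.9), 91), (277.5, np.float64(5.5), 127), (166.0, np.float64(3.2), 116), (155.5, np.float64(-6.0), 118), (121.5, np.float64(3.5), 126), (74.0, np.float64(-4.9), 126), (65.5, np.float64(-3.1), 105), (54.5, np.float64(-4.5), 81), (49.0, np.float64(7.6), 86), (3.0, np.float64(7.4), 133)]
   x @y=10 [(23.0, np.float64(-13.3), 127), (15.5, np.float64(5.9), 102), (-13.5, np.float64(5.6), 150), (-23.0, np.float64(3.1), 178)]
   blue 33.0 []
   blue 80.0 [(267.5, np.float64(-12.3), -17), (-85.5, np.float64(6.7), -28)]
w6 y [(282.0, np.float64(11.6), 86), (273.5, np.float64(-6.2), 120), (273.0, np.float64(-6.2), 114), (267.0, np.float64(6.4), 124), (90.5, np.float64(-7.0), 139), (-76.5, np.float64(7.3), 130)]
   x @y=10 [(21.5, np.float64(-10.6), 108), (15.0, np.float64(5.2), 85), (-14.5, np.float64(11.9), 115), (-25.5, np.float64(3.8), 164)]
   blue 33.0 []
   blue 80.0 [(252.5, np.float64(-9.5), -8), (-105.0, np.float64(7.5), -28)]
```

The batten's +y end sits at 49.0 mm in two separate views on the z=52 plane, which confirms its height. Its -y end is at about -71 mm and the stop face at about 301.5 mm, so it has to travel about 252 mm. I'll push it with closed fingers inside the trough.

Run:
```python
from h import *
b0=np.array([465.4,-133.2,0])+.5*JX
p=b0-102*JY
rel(p+[0,0,120],-JY[:2]); rel(p+[0,0,29])
```

```text
shift m [0.0045 0.1095 0.029 ]
rotvec [ 0.0001 -0.0011  0.0004]
shift m [0.0044 0.1095 0.12  ]
```

```bash
python3 -m pendant '{"dp":[[0.002,0.05,0],[0.0045,0.1,0.01],[0.0045,0.1095,0.04],[0.0045,0.1095,0.075],[0.0045,0.1095,0.08],[0.0045,0.1095,0.08]],"rotation":[[0,0,0],[0,0,0],[0,0,0],[0,0,0],[0,0,0],[0,0,0]]}'
python3 - <<'E'
from h import *
d=cap('wrist'); save(d,'w7.png')
E
```

```text
time: 9.82
tool_pos: [449.8, -233.7, 69.1]
tcp_rot: [3.141, -0.0, -0.157]
contact_force: [0.7, -0.6, 0.2]
grip_width: 0.3
finger_force: 0.0
```

View pics/w7.png

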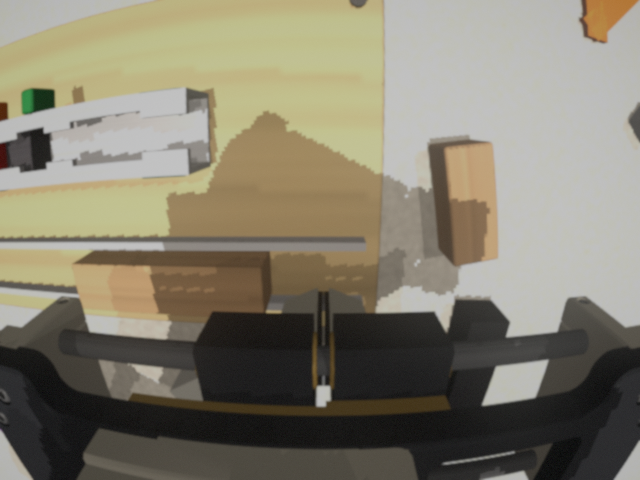

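Batten's -y end is at column 270, with the closed fingers (about 283–365) behind it in the trough. The offcut (470,200) is clear of the gripper. I'll go down carefully.

```bash
python3 -m pendant '{"dp":[[0,0.002,0.01],[0,0.002,0.02],[0,0.002,0.03],[0,0.002,0.04],[0,0.002,0.04]],"rotation":[[0,0,0],[0,0,0],[0,0,0],[0,0,0],[0,0,0]]}'
```

```text
time: 10.5
tool_pos: [448.0, -235.7, 27.7]
tcp_rot: [-3.141, 0.002, -0.158]
contact_force: [-0.1, 0.2, -0.2]
grip_width: 0.2
finger_force: 0.0
```

```bash
python3 -m pendant '{"dp":[[0,-0.005,0],[0,-0.015,0],[0,-0.03,0],[0,-0.045,0],[0,-0.06,0],[0,-0.075,0],[0,-0.09,0],[0,-0.1,0]],"rotation":[[0,0,0],[0,0,0],[0,0,0],[0,0,0],[0,0,0],[0,0,0],[0,0,0],[0,0,0]]}'
python3 -m pendant '{"dp":[[0,-0.015,0],[0,-0.03,0],[0,-0.045,0],[0,-0.06,0],[0,-0.075,0],[0,-0.09,0],[0,-0.1,0],[0,-0.105,0]],"rotation":[[0,0,0],[0,0,0],[0,0,0],[0,0,0],[0,0,0],[0,0,0],[0,0,0],[0,0,0]]}'
python3 - <<'E'
from h import *
import pickle
o=get_obs(); b0=np.array([465.4,-133.2,0]); p=np.array(o['tool_pos'])-b0; print('tcp jx,jy',p@JX,p@JY,o['contact_force'])
d=cap('wrist'); pickle.dump(d,open('w8.pkl','wb')); save(d,'w8.png')
ys=np.arange(320,0,-.5)
h=cv2.cvtColor(d['pixels'],cv2.COLOR_RGB2HSV)
for z,x in ((52.,0),(80.,20),(80.,0)):
    yy=ys[[0<=q[0]<640 for q in proj(d,np.array([b0+x*JX+y*JY+[0,0,z] for y in ys]))]]
    q=rect(d,b0,np.arange(x+6,x-6,-1.),yy,z).astype(float).mean(0); 
    g=np.convolve(q.mean(1),np.ones(5)/5,'same'); bl=q[:,2]-q[:,0]
    dg=np.diff(g);db=np.diff(np.convolve(bl,np.ones(5)/5,'same'))
    for nm,v in (('gray',dg),('blue',db)): print(z,x,nm,[(float(yy[i]),int(v[i])) for i in range(3,len(v)-3) if abs(v[i])>4 and abs(v[i])==max(abs(v[max(3,i-8):i+9]))])
E
```

```text
time: 11.5
tool_pos: [464.5, -136.3, 28.7]
tcp_rot: [3.142, 0.0, -0.158]
contact_force: [-0.4, -2.2, 0.7]
grip_width: 0.1
finger_force: 0.7
time: 12.5
tool_pos: [480.9, -33.0, 28.6]
tcp_rot: [3.141, 0.0, -0.158]
contact_force: [0.3, -1.1, 0.8]
grip_width: 0.5
finger_force: 0.7
tcp jx,jy -0.5325178968412398 101.4347089756515 [ 0.32123856 -1.10449089  0.84892943]
52.0 0 gray [(278.0, 10), (216.5, 15), (195.5, -10), (152.0, -4), (105.5, 7), (96.0, -6), (46.0, 5)]
52.0 0 blue [(278.0, -7), (216.5, -11), (195.0, 4), (105.5, -5), (96.0, 4)]
80.0 20 gray [(241.0, 14), (232.5, -5), (228.0, 5), (192.5, 15), (176.0, -11), (141.5, -4), (104.5, 6), (97.0, -6), (58.0, 5), (41.0, 5), (9.0, -12)]
80.0 20 blue [(241.5, -11), (192.5, -11), (175.5, 4)]
80.0 0 gray [(254.0, 6), (192.5, 9), (148.0, -14), (105.0, 11), (96.5, -8), (53.5, 15), (9.0, -9)]
80.0 0 blue [(105.0, -13), (96.5, 11)]
```

Run:
```python
from h import *
import pickle
b0=np.array([465.4,-133.2,0]); d=cap('side'); pickle.dump(d,open('s8.pkl','wb'))
ys=np.arange(320,100,-.5)
s0=pickle.load(open('s5.pkl','rb'))
for nm,dd,yy in (('before',s0,np.arange(150,-100,-.5)),('now',d,ys)):
  for z,x in ((52.,0),(52.,8),(52.,-8),(80.,20),(40.,0)):
    q=rect(dd,b0,np.arange(x+4,x-4,-1.),yy,z).astype(float).mean(0)
    v=np.diff(np.convolve(q.mean(1),np.ones(5)/5,'same')); w=np.diff(np.convolve(q[:,2]-q[:,0],np.ones(5)/5,'same'))
    print(nm,z,x,*[[(float(yy[i]),int(u[i])) for i in range(3,len(u)-3) if abs(u[i])>3 and abs(u[i])==max(abs(u[max(3,i-8):i+9]))] for u in (v,w)])
```

```text
before 52.0 0 [(3.0, 3)] [(-70.0, 3), (-70.5, 3)]
before 52.0 8 [(3.0, 3)] []
before 52.0 -8 [(40.0, 3)] []
before 80.0 20 [(-55.0, -5)] []
before 40.0 0 [(-10.5, 3)] []
now 52.0 0 [(284.0, 4), (239.5, 6), (194.5, -4)] [(284.5, 3), (275.0, -6)]
now 52.0 8 [(284.0, 3), (275.5, 6), (249.5, -4), (239.0, 4), (194.0, -4)] [(284.0, 3), (276.0, -8)]
now 52.0 -8 [(283.5, 3), (270.5, -4), (240.0, 5), (195.0, -4)] [(276.5, -7)]
now 80.0 20 [(311.0, 3), (302.5, 5), (229.0, -4), (138.0, -3), (137.5, -3)] [(311.5, 3), (303.0, -11)]
now 40.0 0 [(314.5, -6), (272.5, 3), (258.5, -4), (227.5, 5), (181.5, -4)] [(314.0, 7), (265.0, -7)]
```

The side view puts the batten end at 239.5 mm and the stop face at 302 mm, so about 62 mm remain. I'll push 52 mm and then creep.

```bash
python3 -m pendant '{"dp":[[0,-0.008,0],[0,-0.018,0],[0,-0.028,0],[0,-0.038,0],[0,-0.046,0],[0,-0.051,0],[0,-0.054,0],[0,-0.055,0]],"rotation":[[0,0,0],[0,0,0],[0,0,0],[0,0,0],[0,0,0],[0,0,0],[0,0,0],[0,0,0]]}'
python3 -m pendant '{"dp":[[0,-0.0005,0],[0,-0.001,0],[0,-0.0015,0],[0,-0.002,0]],"rotation":[[0,0,0],[0,0,0],[0,0,0],[0,0,0]]}'
```

```text
time: 13.6
tool_pos: [489.6, 20.8, 28.7]
tcp_rot: [3.141, -0.0, -0.158]
contact_force: [0.5, -0.9, -0.7]
grip_width: 0.5
finger_force: 0.2
time: 14.1
tool_pos: [489.9, 22.6, 28.7]
tcp_rot: [3.142, -0.0, -0.158]
contact_force: [0.3, 0.3, -0.3]
grip_width: 0.7
finger_force: 0.2
```

```bash
python3 -m pendant '{"dp":[[0,-0.0005,0],[0,-0.001,0],[0,-0.0015,0]],"rotation":[[0,0,0],[0,0,0],[0,0,0]]}'
```

```text
time: 14.48
tool_pos: [490.1, 24.2, 28.7]
tcp_rot: [3.141, -0.0, -0.158]
contact_force: [0.0, 0.3, -0.9]
grip_width: -0.0
finger_force: 0.2
```

```bash
python3 -m pendant '{"dp":[[0,-0.0005,0],[0,-0.001,0]],"rotation":[[0,0,0],[0,0,0]]}'
```

```text
time: 14.72
tool_pos: [490.3, 25.2, 28.7]
tcp_rot: [3.142, -0.0, -0.158]
contact_force: [0.1, -0.5, -0.5]
grip_width: 0.8
finger_force: 0.2
```

```bash
python3 -m pendant '{"dp":[[0,-0.0005,0],[0,-0.001,0]],"rotation":[[0,0,0],[0,0,0]]}'
```

```text
time: 14.98
tool_pos: [490.4, 26.2, 28.7]
tcp_rot: [3.142, -0.0, -0.158]
contact_force: [0.4, -0.4, -0.5]
grip_width: 0.5
finger_force: 0.2
```

```bash
python3 -m pendant '{"dp":[[0,-0.0005,0],[0,-0.001,0]],"rotation":[[0,0,0],[0,0,0]]}'
```

```text
time: 15.22
tool_pos: [490.6, 27.1, 28.7]
tcp_rot: [3.142, -0.0, -0.158]
contact_force: [-0.2, -0.3, -0.2]
grip_width: 0.6
finger_force: 0.2
```

```bash
python3 -m pendant '{"dp":[[0,-0.0005,0],[0,-0.001,0]],"rotation":[[0,0,0],[0,0,0]]}'
python3 - <<'E'
from h import *
import pickle
b0=np.array([465.4,-133.2,0]); o=get_obs(); p=np.array(o['tool_pos'])-b0; print('tcp jy',p@JY,o['finger_force'])
d=cap('wrist'); pickle.dump(d,open('w9.pkl','wb')); s=cap('side'); pickle.dump(s,open('s9.pkl','wb'))
a=d['pixels'][150:430,0:400]; b=s['pixels'][220:340,270:400]
a=cv2.resize(a,(430,301)); b=cv2.resize(b,(370,342),interpolation=2); H=342
a=np.vstack([a,np.zeros((H-301,430,3),np.uint8)])
cv2.imwrite('pics/c9.png',np.hstack([a,b])[:,:,::-1])
E
```

```text
time: 15.48
tool_pos: [490.7, 28.1, 28.7]
tcp_rot: [3.141, 0.0, -0.158]
contact_force: [0.3, 0.1, 0.0]
grip_width: 0.8
finger_force: 0.2
tcp jy 163.30063425520626 0.20755239138452453
```

```bash
python3 -m pendant '{"dp":[[0,-0.0005,0],[0,-0.001,0]],"rotation":[[0,0,0],[0,0,0]]}'
```

```text
time: 15.82
tool_pos: [490.9, 29.1, 28.7]
tcp_rot: [3.141, 0.0, -0.158]
contact_force: [-0.2, -0.7, -0.2]
grip_width: 0.4
finger_force: 0.2
```

```bash
python3 -m pendant '{"dp":[[0,-0.0005,0],[0,-0.001,0]],"rotation":[[0,0,0],[0,0,0]]}'
```

```text
time: 16.08
tool_pos: [491.0, 29.9, 28.7]
tcp_rot: [3.141, 0.0, -0.158]
contact_force: [0.0, -2.6, 1.2]
grip_width: 0.6
finger_force: 1.4
```

Run:
```python
from h import *
import pickle
b0=np.array([465.4,-133.2,0])
for n in ('w8','w9'):
    d=pickle.load(open(n+'.pkl','rb'))
    for x in (11,0,-11):
        ys=np.arange(330,60,-.5); yy=ys[[0<=p[0]<640 for p in proj(d,np.array([b0+x*JX+y*JY+[0,0,52] for y in ys]))]]
        q=rect(d,b0,np.arange(x+3,x-3,-1.),yy,52.).astype(float).mean(0); v=np.diff(np.convolve(q.mean(1),np.ones(5)/5,'same'))
        print(n,x,[(float(yy[i]),int(v[i])) for i in range(3,len(v)-3) if abs(v[i])>3 and abs(v[i])==max(abs(v[max(3,i-8):i+9]))], [tuple(int(c) for c in q[np.argmin(abs(yy-k))]) for k in (300,280,260,240,220,200,190,185,180,175,170)])
s=pickle.load(open('s9.pkl','rb')); yy=np.arange(330,150,-.5)
for x in (8,0,-8):
    q=rect(s,b0,np.arange(x+3,x-3,-1.),yy,52.).astype(float).mean(0); v=np.diff(np.convolve(q.mean(1),np.ones(5)/5,'same'))
    print('s9',x,[(float(yy[i]),int(v[i])) for i in range(3,len(v)-3) if abs(v[i])>3 and abs(v[i])==max(abs(v[max(3,i-8):i+9]))])
```

```text
w8 11 [(277.5, 17), (267.0, -9), (261.0, 8), (233.5, -4), (217.0, 8), (195.5, -10), (119.0, -3), (103.0, -9), (98.0, 9), (84.0, 3)] [(38, 37, 41), (38, 37, 41), (188, 173, 126), (200, 187, 139), (124, 109, 87), (188, 153, 111), (120, 95, 67), (122, 97, 68), (118, 92, 65), (126, 99, 70), (120, 94, 66)]
w8 0 [(277.5, 6), (216.5, 14), (195.5, -10), (153.0, -7), (105.5, 6), (96.0, -6)] [(18, 25, 34), (30, 39, 54), (105, 101, 94), (93, 88, 76), (82, 75, 66), (197, 161, 118), (121, 96, 68), (121, 95, 68), (122, 96, 68), (121, 95, 67), (121, 95, 67)]
w8 -11 [(288.5, 3), (278.0, 6), (267.0, -3), (160.0, -3), (106.0, 9), (95.5, -6)] [(24, 30, 38), (73, 71, 68), (93, 88, 76), (72, 67, 60), (60, 58, 54), (63, 60, 56), (64, 60, 57), (64, 61, 58), (63, 60, 57), (63, 60, 57), (64, 60, 57)]
w9 11 [(300.0, 20), (279.0, 10), (257.0, -11), (210.5, -3), (181.0, -3), (165.0, -10), (160.0, 10), (145.5, 3), (108.0, 4), (87.5, 10)] [(89, 79, 74), (129, 114, 91), (199, 164, 120), (133, 104, 75), (134, 105, 75), (107, 85, 60), (107, 84, 60), (107, 84, 60), (88, 71, 52), (85, 80, 71), (86, 81, 70)]
w9 0 [(278.5, 16), (257.0, -12), (215.0, -8), (167.0, 7), (158.0, -7), (110.0, 6)] [(96, 90, 80), (88, 82, 72), (207, 171, 126), (130, 103, 74), (129, 102, 72), (35, 31, 28), (33, 29, 26), (33, 30, 27), (33, 30, 27), (33, 30, 27), (32, 30, 27)]
w9 -11 [(222.0, -3), (167.5, 10), (157.5, -7), (103.5, 3)] [(64, 61, 57), (65, 62, 59), (70, 66, 62), (70, 67, 63), (48, 45, 43), (39, 37, 36), (36, 35, 35), (35, 34, 34), (35, 33, 33), (35, 34, 34), (36, 34, 35)]
s9 8 [(327.5, -8), (283.5, 3), (275.5, 3), (256.0, -5)]
s9 0 [(326.5, -3), (284.0, 3), (277.0, 3), (257.0, -5)]
s9 -8 [(283.5, 3), (257.0, -4)]
```

The force rose to -2.6 N on the last millimetre, so the end has likely reached the stop. I'll add a half millimetre to confirm.

```bash
python3 -m pendant '{"dp":[[0,0,0],[0,0,0]],"rotation":[[0,0,0],[0,0,0]]}'; python3 -m pendant '{"dp":[[0,-0.0003,0],[0,-0.0005,0],[0,-0.0005,0]],"rotation":[[0,0,0],[0,0,0],[0,0,0]]}'
```

```text
time: 16.32
tool_pos: [491.0, 29.9, 28.7]
tcp_rot: [3.141, 0.0, -0.158]
contact_force: [-0.4, -2.1, -0.4]
grip_width: 0.3
finger_force: 1.3
time: 16.7
tool_pos: [491.1, 30.6, 28.7]
tcp_rot: [3.141, -0.0, -0.158]
contact_force: [-1.1, -3.0, -0.0]
grip_width: 0.4
finger_force: 1.3
```

The small, flat rise (about 2–3 N) fits pushing the tube's play in its hole, which means the batten is on the stop. I'll let go by backing off, rise, and look from above the stop.

```bash
python3 -m pendant '{"dp":[[0,0.005,0],[0,0.02,0],[0,0.02,0],[0,0.02,-0.04],[0,0.02,-0.09],[-0.03,-0.04,-0.1],[-0.05,-0.1,-0.1],[-0.05,-0.1,-0.1]],"rotation":[[0,0,0],[0,0,0],[0,0,0],[0,0,0],[0,0,0],[0,0,0],[0,0,0],[0,0,0]]}'
python3 -m pendant '{"dp":[[0,0,0],[0,0,0]],"rotation":[[0,0,0],[0,0,0]]}'
python3 - <<'E'
from h import *
import pickle
b0=np.array([465.4,-133.2,0])
d=cap('wrist'); pickle.dump(d,open('w10.pkl','wb')); save(d,'w10.png'); print((d['pose'][:3,3]-b0)@JY,(d['pose'][:3,3]-b0)@JX)
for z,xx in ((52.,(10,0,-10)),(80.,(25,10,-10))):
  for x in xx:
    ys=np.arange(340,150,-.5); yy=ys[[0<=p[0]<640 and 0<=p[1]<480 for p in proj(d,np.array([b0+x*JX+y*JY+[0,0,z] for y in ys]))]]
    q=rect(d,b0,np.arange(x+3,x-3,-1.),yy,z).astype(float).mean(0); v=np.diff(np.convolve(q.mean(1),np.ones(5)/5,'same'))
    print(z,x,[(float(yy[i]),int(v[i])) for i in range(3,len(v)-3) if abs(v[i])>3 and abs(v[i])==max(abs(v[max(3,i-8):i+9]))])
    print('   ',[(k,*(int(c) for c in q[np.argmin(abs(yy-k))])) for k in (320,312,308,306,304,303,302,301,300,299,298,297,296,294,290,280)])
E
```

```text
time: 17.7
tool_pos: [456.4, 140.2, 129.0]
tcp_rot: [-3.141, -0.0, -0.154]
contact_force: [0.0, -0.6, -0.4]
grip_width: 0.3
finger_force: 0.0
time: 17.95
tool_pos: [457.8, 136.0, 128.5]
tcp_rot: [3.141, 0.0, -0.16]
contact_force: [-0.4, 0.0, 0.4]
grip_width: 0.1
finger_force: 0.0
263.8150347193771 33.45609422379562
52.0 10 [(324.5, -6), (308.0, -9), (302.5, 10), (202.0, 7)]
    [(320, 125, 107, 75), (312, 65, 98, 143), (308, 59, 83, 119), (306, 46, 48, 54), (304, 46, 48, 52), (303, 54, 52, 52), (302, 96, 80, 63), (301, 130, 106, 75), (300, 134, 109, 77), (299, 134, 108, 77), (298, 134, 108, 77), (297, 131, 105, 74), (296, 126, 100, 70), (294, 125, 99, 69), (290, 125, 99, 70), (280, 125, 98, 69)]
52.0 0 [(317.0, -5), (308.0, -3), (302.0, 9), (198.5, 7), (181.0, 6)]
    [(320, 124, 105, 74), (312, 51, 64, 86), (308, 48, 57, 75), (306, 45, 46, 52), (304, 45, 46, 50), (303, 53, 50, 52), (302, 89, 73, 58), (301, 119, 94, 68), (300, 125, 98, 69), (299, 126, 98, 70), (298, 125, 99, 70), (297, 126, 99, 70), (296, 126, 99, 70), (294, 125, 99, 70), (290, 126, 99, 70), (280, 126, 99, 70)]
52.0 
[... 864 characters left out ...]
3, 95), (312, 117, 99, 70), (308, 63, 90, 129), (306, 61, 89, 128), (304, 61, 87, 125), (303, 57, 79, 113), (302, 50, 59, 78), (301, 46, 48, 53), (300, 46, 48, 52), (299, 45, 47, 52), (298, 64, 57, 53), (297, 110, 88, 64), (296, 126, 100, 71), (294, 127, 100, 71), (290, 127, 101, 72), (280, 127, 100, 71)]
80.0 -10 [(338.5, -4), (310.5, -8), (303.0, -3), (296.5, 7), (188.0, 5)]
    [(320, 124, 115, 103), (312, 124, 115, 104), (308, 51, 64, 86), (306, 51, 63, 86), (304, 50, 62, 86), (303, 50, 60, 81), (302, 45, 50, 62), (301, 44, 46, 52), (300, 44, 45, 51), (299, 44, 45, 51), (298, 54, 51, 52), (297, 76, 65, 56), (296, 92, 77, 62), (294, 124, 103, 79), (290, 123, 103, 79), (280, 125, 104, 80)]
```

From above, the batten's end edge is at 302.3 mm and the stop's face at 302.5 mm, with no trough floor showing between them. The button was felt fully up and the robot is clear of everything, so I'll hand in.

```bash
python3 -c "
from plant import workorder
print(workorder.close_job())"
```

```text
the job is handed in; nothing more can be done
None
```

The job is handed in at about 18 s: the button popped up in the orange-marked (middle) hole, confirmed by touch before the batten was pushed. The batten's end measures within about 0.2 mm of the blue stop, which moved about 1 mm under the final push of about 3 N. No verdict was returned.

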